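# Point out the mould and log it on the colony counter

## Robot

A 6-joint arm with a two-finger parallel gripper is mounted at the origin on the work surface. World frame = base frame: x ahead of the robot, y to its left, z up, the work surface at z = 0. Lengths are in mm, angles in rad, forces in N, time in s.
With the tool pointing down it reaches from about 250 to 725 mm from the base axis. Payload 4 kg.
Tool frame: the origin (TCP) lies on the centre line of the jaws, within the pads' length; the fingertips stand 19 mm ahead of it and the grasp point (between the pads) is the TCP; z points along the fingers, y is the line along which they close (so a half turn about z gives the same grasp; the last joint's range is limited). The gripper opens to 85 mm and grips with 20 to 120 N. Pads are 22 mm wide; open, the fingers measure 114 mm over their backs; the gripper's body (76 mm by 85 mm) begins 54 mm behind the grasp point. The pads swing forward as they close: fully open they stand 13 mm farther back than shut.
Start: joints at [-1.333, 0.241, 0.005, 1.335, 0, 1.571], TCP at [117.781, -485.929, 250.306] pointing down, gripper open.
Joint ranges: [-2.72, 2.72], [-1.05, 1.87], [-1.09, 1.28], [-1.99, 2.15], [-1.42, 1.44], [-3.14, 3.14]. Speed limits (rad/s): [2.79, 2.79, 3.14, 3.14, 3.14, 3.14].

## Interface

Orientations are given as a unit quaternion [x, y, z, w].
In Python, from plant import * gives the robot as it stands.
- The arm moves only by the tool arm_command, never from a script. Its argument "rows" is a list of rows, each an object with "dp": the shift along the tool's x, y, z in units of 0.4 m (1.0 is 0.4 m), a list of three; "dr": the turn, a rotation vector about the tool's x, y, z in units of 2 rad (1.0 is 2 rad), a list of three; "grip": the gripper's target within -1 to 1 (shut at 1, half-way at 0, fully open at -1). A call has exactly 10 rows; each row is the pose to reach, as a shift and turn from the pose commanded when the call began, along the tool's axes at that moment; what a row does not reach only later rows make up. A row lasts 1/8 s, in which the tool goes at most 62.5 mm and 10.7 degrees, less where a joint would pass 70% of its speed; a pose out of reach is approached as far as the arm can. A call with a number of a shift or a turn outside -1 to 1 is refused whole. A call with a gripper value outside its range is refused whole. The fingers move at their own pace and stop on an object; "force" is the grip in N (left out, the last holds). Time passes only in rows, so rows that repeat a pose let the fingers close, or fill a call up. It gives the time, the measured TCP pose, the force, the opening and the grip force at its end, in the units of the state.
- get_obs(): the state, without advancing time (a new reading comes with each control period).
- get_image(name): name is "scene" or "side" or "wrist"; returns a dict with "img" (480x640x3 uint8, red, green, blue), "z_map" (480x640 float32, mm along the optical axis (not along the pixel's ray), 0 where there is no reading), "vertical_fov" (degrees; the focal length in pixels is half the picture's height over the tangent of half this angle, whatever the lens; pixels are square), "cx", "cy" (the principal point, pixels), "R" (3x3) and "t" (3): a world point X has camera coordinates R X + t. Camera axes: x right, y down, z forward; pixel columns grow to the right and rows downward; lengths in mm; the calibration is good to about 2 mm. A picture is of the moment at which its call begins.
- finish_job(): hands the job in; it is judged then, once.
The state is a dict: "clock": time; "joints": joint angles; "qd": joint speeds; "joint_torque": joint torques, N m; "tool_pos": TCP position; "ee_rot": TCP orientation; "force": force on the tool from outside, world axes, zero at the start; "wrist_torque": the same for the moment, N m; "gripper_width": finger opening in mm; "grasp_force": force on a finger pad.
Only numpy, scipy, OpenCV 4.12 (cv2) and the standard library are available. Lean on these libraries where they do the work, as an engineer would, in place of code of your own. Each camera call takes 0.05 s, during which the arm holds its last target. There are 200 camera calls.

## Task

Show the second reader the mould on the plate that lies on the colony counter, and log it: with the fingertips, point straight down at the middle of the large grey-green mould colony, about two centimetres above the closed lid and without touching the dish, and hold there for two seconds. Then press the counter's green count key fully down with a fingertip, let it spring back up and draw away. Do not press the yellow or red key, lift nothing, and leave the dish and everything else on the bench where it is.

Things in the scene. Friction and masses are not known exactly. Their poses are not given: they have to be found in the camera images.
- counter: the white colony counter, 300 mm deep (its x), 280 mm wide (its y), its flat deck 70 mm above the bench. Origin: centre of its underside; x points to its back, z up. Three keys stand in the strip along its front edge; behind them are the round lit stage (118 mm across, centre 5 mm before and 30 mm left of the origin; four steel studs 8 mm high keep the dish in place) and, at the back, a display console that rises to 111 mm above the bench. It is fixed to the bench
- dish: the closed clear Petri dish lying loose on the lit stage: 90 mm across, 16 mm high over its lid, straw-coloured agar inside. Origin: centre of its underside, 70 mm above the bench; z up; its turn is random
- mould (a point): the middle of the mould colony in that dish: the large (28 mm across) dark grey-green colony with a pale rim, 25 mm from the dish's centre. The other colonies are cream or orange and at most 8 mm across. The point lies on top of the colony, under the lid, 8.5 mm below the lid's upper face; z up
- count_key_top (a point): the middle of the top face of the green count key, the right-hand one: a spring key 26 x 36 mm whose cap stands 10 mm above the deck, in the front key strip of the colony counter
- count_key (a joint): travel of the green count key in m: 0 is up, 0.005 fully down; it needs about 5 N to go fully down and springs back
- undo_key_top (a point): the middle of the top face of the yellow key, the middle one, 80 mm left of the green one: a spring key 26 x 36 mm whose cap stands 10 mm above the deck, in the front key strip of the colony counter
- undo_key (a joint): travel of the yellow key in m, 0 up, 0.005 down
- zero_key_top (a point): the middle of the top face of the red key, the left-hand one, 160 mm left of the green one: a spring key 26 x 36 mm whose cap stands 10 mm above the deck, in the front key strip of the colony counter
- zero_key (a joint): travel of the red key in m, 0 up, 0.005 down
- marker: a blue-capped white marker pen, 112 mm long and 12 mm thick, lying on the counter's deck to the right of the lit stage. Origin: centre of its underside
- spare_dish: another closed Petri dish (90 mm across, 16 mm high) with cream and orange colonies but no mould, lying on the bench. Origin: centre of its underside
- flask: a small clear culture flask with a red cap, 95 x 52 x 30 mm, lying on the bench. Origin: centre of its underside
- timer: a white square bench timer, 66 x 66 x 20 mm. Origin: centre of its underside
- tip_box: a blue pipette-tip box with a clear lid, 83 x 121 x 64 mm. Origin: centre of its underside
There are look-alikes about, which are no part of the job. Leave any pink, purple or turquoise look-alike of the dish alone.

How it is judged (in metres and radians):
On the way, in this order (a step that is already met when the one before it is completed fails the run):
1. the tool point stays just above the lid over the mould colony: within 12 mm of it sideways, and not more than about 40 mm between fingertips and lid, for 1.5 s (horizontal distance between the grasp point and mould below 0.012 m and z of the grasp point in the frame of mould between 0.01 and 0.07 m), for 1.5 s.
2. the green count key is pressed down, at least 3.8 of its 5 mm, by the fingers (value of joint count_key above 0.0038 m and contact force between the fingers and count_key above 0.5 N), for 0.04 s.
At the end, for the whole second after the job is handed in: All three keys are up again (within 1 mm), the dish lies level on the lit stage with the mould colony within 4 mm of where it was, and the pen, spare dish, flask, timer and tip box are within 8 mm of where they were (value of joint each of count_key, undo_key, zero_key below 0.001 m and distance of mould from where it was at the start of the episode below 0.004 m and linear speed of dish below 0.02 m/s and angle between dish's own z axis and vertical below 0.05 rad and distance of each of marker, spare_dish, flask, timer, tip_box from where it was at the start of the episode below 0.008 m); the robot touches nothing.
It fails at once if the robot touches the dish (contact force between any of the fingers, the arm and dish above 0.3 N).
It fails at once if the dish is shifted or lifted (distance of mould from where it was at the start of the episode above 0.004 m).
It fails at once if the yellow or the red key is pressed (value of joint any of undo_key, zero_key above 0.002 m).
It fails at once if another thing on the bench is lifted or shifted by more than 8 mm (distance of any of marker, spare_dish, flask, timer, tip_box from where it was at the start of the episode above 0.008 m).
It also fails if it takes over 38 s, if anything falls off the work surface, if the arm or the gripper's body presses on something with over 40 N, if the wrist force passes 120 N, or if a joint passes its speed limit or range.

## Working session

There is one attempt and no reset: what is moved stays moved. The work goes in short steps, Python scripts to look and compute and a tool call to move; the robot and the scene stay as the last step left them, time stands still between calls to the robot, and variables do not carry over. Pictures are saved under pics/ and viewed, at most 10 in all, crops included, and the job is handed in when it is done.

Besides the shell and the picture viewer there is one more tool, called by a JSON object that holds its "api" and its "payload", one argument or row to a line. arm_command: Moves the arm, as the interface text tells. Its arguments: {"type":"object","properties":{"rows":{"type":"array","items":{"type":"object","properties":{"dp":{"type":"array","items":{"type":"number","minimum":-1,"maximum":1}},"dr":{"type":"array","items":{"type":"number","minimum":-1,"maximum":1}},"grip":{"type":"number"}}}},"force":{"type":"number"}},"required":["rows"]}

```bash
mkdir -p pics; cat > h.py <<'E'
from plant import *
import numpy as np, cv2
def cam(n):
    d=get_image(n); d['f']=240/np.tan(np.radians(d['vertical_fov'])/2); return d
def pt(d,u,v,z=None,h=None):
    R=np.array(d['R']);t=np.array(d['t'])
    r=np.array([(u-d['cx'])/d['f'],(v-d['cy'])/d['f'],1.])
    c=-R.T@t; w=R.T@r
    if h is not None: return c+w*(h-c[2])/w[2]
    if z is None: z=d['z_map'][int(v),int(u)]
    return c+w*z
def save(d,n): cv2.imwrite('pics/'+n,cv2.cvtColor(d['img'],cv2.COLOR_RGB2BGR))
E
python3 - <<'E'
from h import *
import pickle
for n in('scene','side'):
    d=cam(n); save(d,n+'0.png'); pickle.dump(d,open(n+'.pkl','wb'))
    print(n,-np.array(d['R']).T@d['t'],d['f'])
o=get_obs();print(o)
E
```

```text
scene [1087.95779633  510.26570537  856.08249932] 470.63237663361605
side [149.56407002 792.10958988 876.81315669] 433.4282367052339
{'clock': 0.1, 'joints': array([-1.33302424e+00,  2.41396369e-01,  3.87703538e-03,  1.33524509e+00,
       -8.55052193e-06,  1.57080871e+00]), 'qd': array([-0.00093402, -0.00266935,  0.00267178, -0.00049609,  0.00091903,
       -0.00048202]), 'joint_torque': array([-1.42433814e-04, -3.73138726e+01,  2.53009772e+01,  1.08461006e-02,
       -5.96047201e-06, -3.73996727e-06]), 'tool_pos': array([ 117.6398233 , -485.4099301 ,  249.47954526]), 'ee_rot': array([ 9.92941627e-01,  1.18599987e-01, -1.20965161e-04, -9.76592889e-04]), 'force': array([ 0.42804818, -0.26506524, -0.45834696]), 'wrist_torque': array([-0.00907779,  0.02960795, -0.01117126]), 'grasp_force': 0.0, 'gripper_width': 85.30881033852636}
```

View pics/scene0.png

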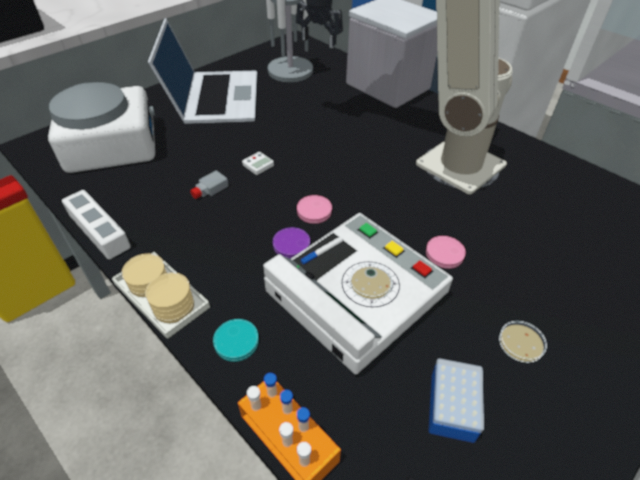

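View pics/side0.png

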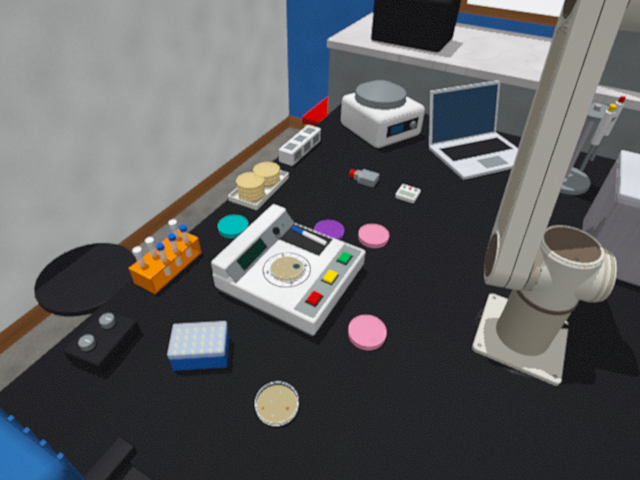

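The scene view shows the counter with green (368,230), yellow (394,248) and red (422,268) keys. The lit-stage dish is at (370,283), with a dark colony near (371,272). The spare dish at (522,341) is on the bench and has no mould, and the plain pink, purple and turquoise discs are look-alikes. So the stage dish is the one meant, and I'll confirm that in a crop.

```bash
python3 - <<'E'
from h import *
import pickle
crops=[]
for n,(u0,v0) in (('scene',(320,210)),('side',(245,235))):
    d=pickle.load(open(n+'.pkl','rb'))
    im=d['img']; hsv=cv2.cvtColor(im,cv2.COLOR_RGB2HSV)
    crops.append(cv2.resize(im[v0:v0+100,u0:u0+130],None,fx=5.,fy=5.,interpolation=cv2.INTER_CUBIC)[:, :400 if 0 else 650])
    for c,(a,b) in dict(green=((55,120,60),(80,255,255)),yellow=((22,170,120),(32,255,255)),red=((0,190,100),(5,255,255))).items():
        m=cv2.inRange(hsv,a,b); m2=np.zeros_like(m); m2[v0:v0+100,u0:u0+130]=m[v0:v0+100,u0:u0+130]
        k,l,s,ce=cv2.connectedComponentsWithStats(m2)
        i=1+np.argmax(s[1:,4]); u,v=ce[i]
        print(n,c,s[i,4],ce[i].round(1),pt(d,u,v,h=80).round(1),'depth',pt(d,u,v).round(1))
cv2.imwrite('pics/crop.png',cv2.cvtColor(cv2.resize(np.hstack(crops),(800,308)),cv2.COLOR_RGB2BGR))
E
```

```text
scene green 137 [367.6 229.6] [465.   39.4  80. ] depth [463.2  38.1  77.8]
scene yellow 137 [393.7 248.3] [467.  119.3  80. ] depth [468.  119.9  81.2]
scene red 134 [422.  268.4] [468.7 199.3  80. ] depth [469.8 199.9  81.3]
side green 104 [344.2 257.3] [460.4  41.3  80. ] depth [459.9  42.4  81.3]
side yellow 120 [329.6 276.5] [462.2 120.6  80. ] depth [462.3 120.5  79.8]
side red 116 [313.9 297.8] [463.2 200.2  80. ] depth [464.3 198.   77.1]
```

View pics/crop.png

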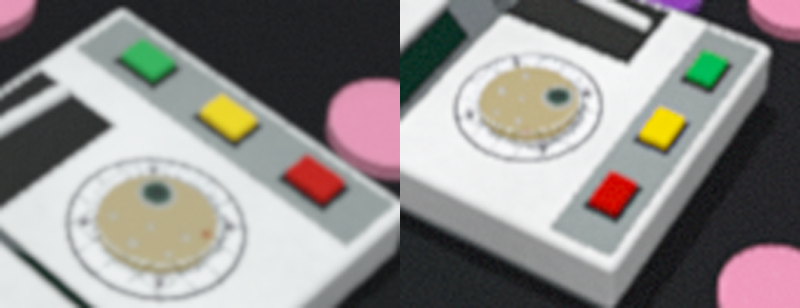

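```bash
python3 - <<'E'
from h import *
import pickle
for n,p in (('scene',[(371,272.4),(370,283)]),('side',[(296,266.5),(287,268)])):
    d=pickle.load(open(n+'.pkl','rb'))
    for u,v in p: print(n,pt(d,u,v,h=77.5).round(1))
    V,U=np.mgrid[0:480:3,0:640:3]; z=d['z_map'][::3,::3]
    r=np.stack([(U-d['cx'])/d['f'],(V-d['cy'])/d['f'],np.ones_like(z)],-1)*z[...,None]
    X=(r-np.array(d['t']))@np.array(d['R'])
    a,b=np.array([118,-485.]),np.array([500,110.]); e=(b-a)/np.linalg.norm(b-a); q=X[...,:2]-a
    s=q@e; w=np.abs(q[...,0]*e[1]-q[...,1]*e[0])
    m=(z>0)&(w<90)&(s>-30)&(s<760)
    for k in range(0,750,100):
        mm=m&(s>=k)&(s<k+100); print(k, X[...,2][mm].max().round() if mm.any() else None,end='; ')
    print()
from scipy.spatial.transform import Rotation as Ro
o=get_obs();print(Ro.from_quat(o['ee_rot']).as_matrix().round(3))
E
```

```text
scene [554.6 129.2  77.5]
scene [577.8 146.9  77.5]
0 380.0; 100 6.0; 200 5.0; 300 4.0; 400 18.0; 500 73.0; 600 83.0; 700 88.0; 
side [553.9 130.4  77.5]
side [571.1 146.4  77.5]
0 2.0; 100 2.0; 200 4.0; 300 3.0; 400 18.0; 500 72.0; 600 82.0; 700 87.0; 
[[ 0.972  0.236 -0.   ]
 [ 0.236 -0.972  0.002]
 [-0.    -0.002 -1.   ]]
```

The mould is at about (554,130,77.5) from both cameras, 27 mm from the dish centre against 25 mm stated. The key spacing is 80 mm, as specified, and the corridor is clear. I'll move across at 250 mm height, shut the gripper and turn the tool along with the base.

{"api": "arm_command", "payload": {
  "rows": [
    {"dp": [0.05,-0.04,0],"dr": [0,0,-0.04],"grip": 1},
    {"dp": [0.14,-0.12,0],"dr": [0,0,-0.08],"grip": 1},
    {"dp": [0.23,-0.2,0],"dr": [0,0,-0.12],"grip": 1},
    {"dp": [0.33,-0.29,0],"dr": [0,0,-0.16],"grip": 1},
    {"dp": [0.43,-0.37,0],"dr": [0,0,-0.2],"grip": 1},
    {"dp": [0.53,-0.46,0],"dr": [0,0,-0.25],"grip": 1},
    {"dp": [0.63,-0.55,0],"dr": [0,0,-0.3],"grip": 1},
    {"dp": [0.73,-0.64,0],"dr": [0,0,-0.35],"grip": 1},
    {"dp": [0.82,-0.72,0],"dr": [0,0,-0.4],"grip": 1},
    {"dp": [0.9,-0.78,0],"dr": [0,0,-0.45],"grip": 1}
  ]
}}

```text
clock: 1.35
tool_pos: [394.6, -96.1, 250.0]
ee_rot: [0.841, 0.541, -0.0, -0.0]
force: [0.3, -0.1, 0.4]
gripper_width: 0.3
grasp_force: 0.0
```

```bash
cat > go.py <<'E'
import sys
from h import *
from scipy.spatial.transform import Rotation as Ro
o=get_obs(); T=np.array([float(a) for a in sys.argv[1:4]])
R=Ro.from_quat(o['ee_rot'])
print(o['clock'],o['tool_pos'].round(1),o['joints'].round(2),o['gripper_width'],o['force'].round(1))
M=R.as_matrix();print(M.round(3).tolist())
print('dp',(M.T@(T-o['tool_pos'])/400).round(4))
E
python3 go.py 554 130 200
```

```text
1.35 [394.6 -96.1 250. ] [-0.24  0.06 -0.22  1.3  -0.    1.76] 0.2802287873965223 [ 0.3 -0.1  0.4]
[[0.415, 0.91, -0.001], [0.91, -0.415, 0.0], [-0.0, -0.001, -1.0]]
dp [0.6797 0.1278 0.125 ]
```

{"api": "arm_command", "payload": {
  "rows": [
    {"dp": [0.09,0.017,0.0],"dr": [0,0,-0.04],"grip": 1},
    {"dp": [0.2,0.038,0.0],"dr": [0,0,-0.08],"grip": 1},
    {"dp": [0.31,0.058,0.0],"dr": [0,0,-0.12],"grip": 1},
    {"dp": [0.42,0.08,0.03],"dr": [0,0,-0.16],"grip": 1},
    {"dp": [0.52,0.1,0.06],"dr": [0,0,-0.2],"grip": 1},
    {"dp": [0.6,0.115,0.09],"dr": [0,0,-0.22],"grip": 1},
    {"dp": [0.65,0.122,0.12],"dr": [0,0,-0.24],"grip": 1},
    {"dp": [0.68,0.128,0.125],"dr": [0,0,-0.24],"grip": 1},
    {"dp": [0.68,0.128,0.125],"dr": [0,0,-0.24],"grip": 1},
    {"dp": [0.68,0.128,0.125],"dr": [0,0,-0.24],"grip": 1}
  ]
}}

```text
clock: 2.6
tool_pos: [554.6, 126.7, 201.0]
ee_rot: [0.691, 0.723, 0.0, 0.0]
force: [0.0, -0.0, -0.1]
gripper_width: 0.4
grasp_force: 0.0
```

```bash
python3 go.py 554 130 130; python3 - <<'E'
from h import *
import pickle
d=cam('wrist');save(d,'w1.png');pickle.dump(d,open('w1.pkl','wb'))
e=cam('side');save(e,'s1.png');print(-np.array(d['R']).T@d['t'],d['f'])
E
```

```text
2.6 [554.6 126.7 201. ] [ 0.22  0.4   0.1   1.27 -0.    1.75] 0.3719637217408353 [ 0.  -0.  -0.1]
[[-0.046, 0.999, 0.001], [0.999, 0.046, -0.0], [-0.0, 0.001, -1.0]]
dp [ 0.0083 -0.0013  0.1774]
[551.76407469 198.97793622 324.10141117] 408.1023703409852
```

View pics/w1.png

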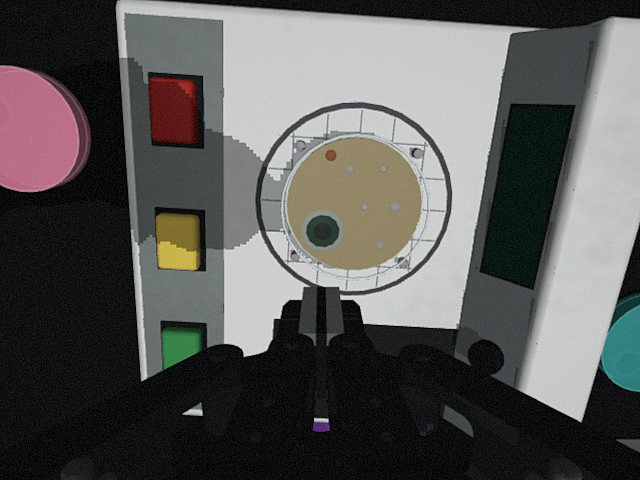

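The wrist view shows the mould at (323,231) in the stage dish, the fingertips at about (321,300), red at (176,109), yellow at (179,241) and green partly hidden at (184,345).

```bash
python3 - <<'E'
from h import *
import pickle
d=pickle.load(open('w1.pkl','rb'))
print('mould',pt(d,323,231,h=77.5).round(1),'depth lid',pt(d,323,231).round(1))
for n,u,v in(('red',174,108),('yel',178,240),('dish',353,202)): print(n,pt(d,u,v,h=80 if n!='dish' else 78).round(1),pt(d,u,v).round(1))
for v in (291,297,303,310,325): print(v,pt(d,321,v).round(1), pt(d,310,v).round(1))
E
```

```text
mould [556.6 130.   77.5] depth lid [556.5 132.1  85. ]
red [468.1 199.6  80. ] [468.1 199.6  80.2]
yel [466.3 120.7  80. ] [466.5 120.9  80.6]
dish [574.1 149.5  78. ] [573.4 151.   85.7]
291 [554.8 138.8 189. ] [550.8 138.6 188.8]
297 [554.8 138.6 193.5] [551.  138.9 194.7]
303 [554.8 139.  199.1] [551.1 138.9 199.4]
310 [554.7 139.3 205. ] [551.2 138.6 203.8]
325 [554.7 138.7 213.7] [551.4 139.2 214.8]
```

{"api": "arm_command", "payload": {
  "rows": [
    {"dp": [0.005,0.002,0.03],"dr": [0,0,0],"grip": 1},
    {"dp": [0.008,0.002,0.08],"dr": [0,0,0],"grip": 1},
    {"dp": [0.008,0.002,0.125],"dr": [0,0,0],"grip": 1},
    {"dp": [0.008,0.002,0.16],"dr": [0,0,0],"grip": 1},
    {"dp": [0.008,0.002,0.18],"dr": [0,0,0],"grip": 1},
    {"dp": [0.008,0.002,0.186],"dr": [0,0,0],"grip": 1},
    {"dp": [0.008,0.002,0.186],"dr": [0,0,0],"grip": 1},
    {"dp": [0.008,0.002,0.186],"dr": [0,0,0],"grip": 1},
    {"dp": [0.008,0.002,0.186],"dr": [0,0,0],"grip": 1},
    {"dp": [0.008,0.002,0.186],"dr": [0,0,0],"grip": 1}
  ]
}}

```text
clock: 3.95
tool_pos: [555.6, 130.8, 126.2]
ee_rot: [0.69, 0.724, 0.0, 0.0]
force: [0.5, -0.2, -0.1]
gripper_width: 0.3
grasp_force: 0.0
```

```bash
python3 go.py 555.5 130 126; python3 - <<'E'
from h import *
d=cam('wrist');e=cam('side')
a=d['img'][180:420,200:460]; b=e['img'][190:310,230:360]
cv2.imwrite('pics/h2.png',cv2.cvtColor(np.hstack([cv2.resize(a,(400,370)),cv2.resize(b,(400,370))]),cv2.COLOR_RGB2BGR))
E
```

```text
3.95 [555.6 130.8 126.2] [ 0.23  0.46 -0.01  1.1  -0.    1.75] 0.2568736223666872 [ 0.5 -0.2 -0.1]
[[-0.047, 0.999, 0.001], [0.999, 0.047, 0.0], [0.0, 0.001, -1.0]]
dp [-0.0019 -0.0003  0.0006]
```

View pics/h2.png

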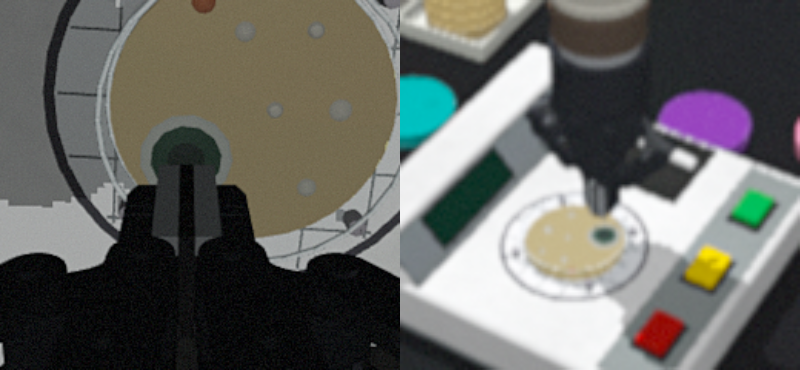

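In the wrist crop the tips end right over the mould, and in the side crop they are clear of the lid. I'll hold the rest of the two seconds, then lift and go over the green key.

{"api": "arm_command", "payload": {
  "rows": [
    {"dp": [0,0,0],"dr": [0,0,0],"grip": 1},
    {"dp": [0,0,0],"dr": [0,0,0],"grip": 1},
    {"dp": [0,0,0],"dr": [0,0,0],"grip": 1},
    {"dp": [0,0,0],"dr": [0,0,0],"grip": 1},
    {"dp": [0,0,0],"dr": [0,0,0],"grip": 1},
    {"dp": [0,0,0],"dr": [0,0,0],"grip": 1},
    {"dp": [0,0,0],"dr": [0,0,0],"grip": 1},
    {"dp": [0,0,0],"dr": [0,0,0],"grip": 1},
    {"dp": [0,0,0],"dr": [0,0,0],"grip": 1},
    {"dp": [0,0,0],"dr": [0,0,0],"grip": 1}
  ]
}}

```text
clock: 5.3
tool_pos: [555.4, 130.7, 125.9]
ee_rot: [0.69, 0.724, -0.0, -0.0]
force: [-0.3, 0.1, 0.4]
gripper_width: -0.0
grasp_force: 0.0
```

{"api": "arm_command", "payload": {
  "rows": [
    {"dp": [0,0,0],"dr": [0,0,0],"grip": 1},
    {"dp": [0,0,0],"dr": [0,0,0],"grip": 1},
    {"dp": [0,0,0],"dr": [0,0,0],"grip": 1},
    {"dp": [0,0,0],"dr": [0,0,0],"grip": 1},
    {"dp": [0,0,-0.04],"dr": [0,0,0],"grip": 1},
    {"dp": [-0.03,-0.035,-0.06],"dr": [0,0,0],"grip": 1},
    {"dp": [-0.1,-0.11,-0.06],"dr": [0,0,0],"grip": 1},
    {"dp": [-0.17,-0.19,-0.06],"dr": [0,0,0],"grip": 1},
    {"dp": [-0.214,-0.238,-0.06],"dr": [0,0,0],"grip": 1},
    {"dp": [-0.214,-0.238,-0.06],"dr": [0,0,0],"grip": 1}
  ]
}}

```text
clock: 6.55
tool_pos: [462.5, 39.3, 150.8]
ee_rot: [0.691, 0.723, -0.0, 0.0]
force: [0.1, 0.9, 0.1]
gripper_width: 0.1
grasp_force: 0.0
```

```bash
python3 go.py 465 40.5 101; python3 - <<'E'
from h import *
d=cam('wrist');e=cam('side')
a=d['img'][180:420,200:460]; b=e['img'][210:310,280:390]
cv2.imwrite('pics/k3.png',cv2.cvtColor(np.hstack([cv2.resize(a,(400,370)),cv2.resize(b,(400,370))]),cv2.COLOR_RGB2BGR))
for v in (200,220,240): print([pt(d,u,v).round(0).tolist() for u in (300,321,340)])
hsv=cv2.cvtColor(d['img'],cv2.COLOR_RGB2HSV);m=cv2.inRange(hsv,(50,120,40),(85,255,255))
V,U=np.nonzero(m);print(U.min(),U.max(),V.min(),V.max(),pt(d,U.min(),V.min(),h=80),pt(d,U.max(),V.min(),h=80))
E
```

```text
6.55 [462.5  39.3 150.8] [ 0.08  0.24 -0.27  1.06 -0.    1.61] 0.09150602598155254 [0.1 0.9 0.1]
[[-0.044, 0.999, 0.0], [0.999, 0.044, -0.0], [-0.0, 0.0, -1.0]]
dp [0.0028 0.0063 0.1245]
[[451.0, 70.0, 69.0], [462.0, 71.0, 71.0], [471.0, 71.0, 70.0]]
[[452.0, 60.0, 70.0], [462.0, 60.0, 70.0], [472.0, 61.0, 70.0]]
[[452.0, 52.0, 79.0], [463.0, 53.0, 80.0], [472.0, 53.0, 80.0]]
294 348 229 297 [449.14523136  57.69997535  80.        ] [475.72853198  58.8974291   80.        ]
```

View pics/k3.png

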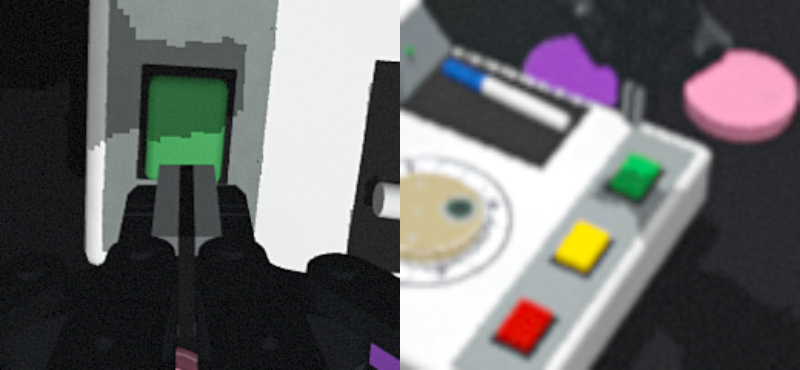

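The green key spans x 449–476 mm with its far edge at y≈58, so its centre is about (462.5,40) and the tool is right over it. Pressing gently now.

{"api": "arm_command", "payload": {
  "rows": [
    {"dp": [0,0.0,0.04],"dr": [0,0,0],"grip": 1},
    {"dp": [0.001,0.0,0.09],"dr": [0,0,0],"grip": 1},
    {"dp": [0.001,0.0,0.115],"dr": [0,0,0],"grip": 1},
    {"dp": [0.001,0.0,0.125],"dr": [0,0,0],"grip": 1},
    {"dp": [0.001,0.0,0.13],"dr": [0,0,0],"grip": 1},
    {"dp": [0.001,0.0,0.135],"dr": [0,0,0],"grip": 1},
    {"dp": [0.001,0.0,0.139],"dr": [0,0,0],"grip": 1},
    {"dp": [0.001,0.0,0.142],"dr": [0,0,0],"grip": 1},
    {"dp": [0.001,0.0,0.143],"dr": [0,0,0],"grip": 1},
    {"dp": [0.001,0.0,0.143],"dr": [0,0,0],"grip": 1}
  ]
}}

```text
clock: 7.9
tool_pos: [464.6, 41.5, 94.4]
ee_rot: [0.69, 0.724, 0.001, 0.0]
force: [-5.3, 1.5, 14.8]
gripper_width: -0.1
grasp_force: 7.0
```

At 14.8 N, well above the 5 N needed, the key is fully down. Drawing away.

{"api": "arm_command", "payload": {
  "rows": [
    {"dp": [0,0,0],"dr": [0,0,0],"grip": 1},
    {"dp": [0,0,-0.01],"dr": [0,0,0],"grip": 1},
    {"dp": [0,0,-0.03],"dr": [0,0,0],"grip": 1},
    {"dp": [0,0,-0.08],"dr": [0,0,0],"grip": 1},
    {"dp": [0,0,-0.15],"dr": [0,0,0],"grip": 1},
    {"dp": [0,0,-0.22],"dr": [0,0,0],"grip": 1},
    {"dp": [0,0,-0.28],"dr": [0,0,0],"grip": 1},
    {"dp": [0,0,-0.3],"dr": [0,0,0],"grip": 1},
    {"dp": [0,0,-0.3],"dr": [0,0,0],"grip": 1},
    {"dp": [0,0,-0.3],"dr": [0,0,0],"grip": 1}
  ]
}}

```text
clock: 9.15
tool_pos: [463.7, 41.0, 211.6]
ee_rot: [0.69, 0.723, -0.001, -0.001]
force: [0.1, -0.4, -0.9]
gripper_width: 0.2
grasp_force: 0.0
```

```bash
python3 - <<'E'
from h import *
d=cam('wrist');hsv=cv2.cvtColor(d['img'],cv2.COLOR_RGB2HSV)
m=cv2.inRange(hsv,(50,120,40),(85,255,255));V,U=np.nonzero(m)
print(len(V),pt(d,np.median(U),V.min()+5).round(1))
o=get_obs();print(o['clock'],o['tool_pos'],o['force'])
print(finish_job())
E
```

```text
2206 [462.9  54.4  79.6]
9.2 [463.6264892   41.02378798 211.5035208 ] [-0.11523494  0.06739735 -0.52015324]
the job is handed in; nothing more can be done
None
```

The job is handed in at 9.2 s, verdict not shown: I held over the mould for about two seconds with the tips about 2 cm above the lid, pressed the green key fully down (14.8 N), saw it back up (79.6 mm), and drew clear.

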